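# Hold the tomato tag over the pantry's stock scanner

## Task

The tomato basket has run out: pick the tomato tag (black, with the red tomato on it) off the white shelf liner, carry it over the basket of cans and hold it picture up just above the scanner's glass, level, centred on the window and with its long side along the window's long side, about 15 mm clear of the glass. Nothing may touch the scanner, and the other tag, the basket of cans, the loose can and the jar stay where they are. Finish while holding the tag still there in the gripper, so that the scanner can read the code on its underside; do not put it down or let go.

Things in the scene. Friction and masses are not known exactly. Their poses are not given: they have to be found in the camera images.
- tag_tomato_mid (a point): centre (half-way up) of the tomato tag: a loose stiff black acrylic plate, 52 mm along its x, 90 mm along its y, 5 mm thick, about 28 g, lying flat, picture up, on the white liner; its z axis points up out of the picture side, which shows a red round tomato (33 mm) with a green stalk; a white panel with a bar code is on the underside. The long edges (52 mm apart) can be pinched from above
- tag_fish_mid (a point): centre (half-way up) of the other tag, same plate and size but with a yellow fish on it; it lies on the same liner, 110 mm or more from the tomato tag, in either order. Leave it alone
- liner: white shelf liner stuck to the grey counter, 250 mm along its x, 150 mm along its y, 2 mm thick (so a tag on it lies with its underside 2 mm above the counter); origin at the centre of its underside. It lies on one side of the basket and the scanner on the other side, left or right varies
- scan_window (a point): centre of the scanner's window, on the upper face of the glass, 60 mm above the counter. The scanner is a low black box with a steel top, 150 mm along x, 180 mm along y, fixed to the counter; the dark glass window with a black rim and a red aiming cross is 80 mm along this point's x and 120 mm along its y; z points up. The steel around the glass is 59 mm above the counter, nothing stands higher than the glass but the flat rim (0.2 mm)
- basket: brown reed basket full of cans, 3 kg, 335 mm along its x, 195 mm along its y, rim 125 mm above the counter, tallest can in it 142 mm above the counter; it stands between the liner and the scanner. Origin at the centre of its underside, z up
- can: loose red food can, 73 mm across, 110 mm tall, upright on the counter; origin at the centre of its underside. It stands on the far side of the counter, behind the liner or behind the scanner
- jar: loose amber jar with a brass cap, 72 mm across, 115 mm tall, upright on the counter; origin at the centre of its underside. It stands on the far side of the counter, on the other side than the can
Not all that is in view belongs to the job. What is shaped like the part that bears tag_tomato_mid but pink or turquoise is not meant.

How it is judged:
By the outcome, as a careful person would: the job done as asked, in the order asked, and still so for the second after the job is handed in, while the arm keeps its last pose, push and grip.
It also fails if it takes over 46 s, if anything falls off the work surface, if the arm or the gripper's body presses on something with over 40 N, if the wrist force passes 120 N, or if a joint passes its speed limit or range.

## Robot

A 6-joint arm with a two-finger parallel gripper is mounted at the origin on the work surface. World frame = base frame: x ahead of the robot, y to its left, z up, the work surface at z = 0. Lengths are in m, angles in degrees, forces in N, time in s.
With the tool pointing down it reaches from about 0.35 to 1 m from the base axis. Payload 7.1 kg.
Tool frame: the origin (TCP) lies at the very end of the fingers, on their centre line; the grasp point (between the pads) lies 19 mm behind it; z points along the fingers, y is the line along which they close (so a half turn about z gives the same grasp; the last joint's range is limited). The gripper opens to 85 mm and grips with 20 to 120 N. Pads are 22 mm wide; open, the fingers measure 114 mm over their backs; the gripper's body (76 mm by 85 mm) begins 54 mm behind the grasp point. The pads swing forward as they close: fully open they stand 13 mm farther back than shut.
Start: joints at [-65.145, 24.242, 93.386, -0, 62.372, -1.089], TCP at [0.273, -0.562, 0.231] pointing down, gripper open.
Joint ranges: [-172.04, 172.04], [-51.8, 120.97], [4.93, 147.93], [-75.15, 255.16], [6.16, 154.13], [-145.62, 145.62]. Speed limits (degrees/s): [136.94, 136.94, 172.46, 180, 180, 180].

## Interface

Orientations are given as [roll, pitch, yaw] about the fixed x, y, z axes, in that order (R = Rz(yaw) Ry(pitch) Rx(roll)).
In Python, from plant import status, capture, camera_params, env gives the robot as it stands.
- The arm moves only by the tool send_rows, never from a script. Its arguments are lists of equal length, an entry for each row: "delta_rot": the turn, a rotation vector about the tool's x, y, z in rad, a list of three; "xyz": the shift along the tool's x, y, z in mm, a list of three; "hand": the closure, from 0 (fully open) to 1 (shut). A call has 1 to 5 rows; each row shifts and turns the commanded pose from where the row before left it, along the tool's axes as they then stand; what a row does not reach is not made up. A row lasts 1/8 s, in which the tool goes at most 62.5 mm and 10.7 degrees, less where a joint would pass 70% of its speed; a pose out of reach is approached as far as the arm can. A call with a gripper value outside its range is refused whole. The fingers move at their own pace and stop on an object; "squeeze" is the grip in N (left out, the last holds). Time passes only in rows, so rows that do not move let the fingers close. It gives the time, the measured TCP pose, the force, the opening and the grip force at its end, in the units of the state.
- status.get_state(): the state, without advancing time (a new reading comes with each control period).
- capture(name): name is "side" or "top" or "wrist"; returns the picture (384x512x3 uint8, blue, green, red); there is no depth.
- camera_params(name): a dict with "camera_matrix" (3x3 intrinsics, pixels), "k1" (the pictures are not rectified: a ray, as slopes to the right and down, at radius r is drawn at 1 + k1 r^2 times it, then the intrinsics apply), "R" (3x3) and "t" (3): a world point X has camera coordinates R X + t. Camera axes: x right, y down, z forward; pixel columns grow to the right and rows downward; lengths in m; the calibration is good to about 2 mm. A picture is of the moment at which its call begins: read the wrist's pose just before it. camera_params takes no time and is no camera call; for the wrist camera it gives the pose at the moment of the call.
- env.finish_job(): hands the job in; it is judged then, once.
The state is a dict: "time": time; "joint_positions": joint angles; "joint_velocities": joint speeds; "tau": joint torques, N m; "ee_pos": TCP position; "orientation": TCP orientation; "wrist_force": force on the tool from outside, world axes, zero at the start; "torque": the same for the moment, N m; "gripper_width": finger opening in m; "grasp_force": force on a finger pad.
Only numpy, scipy, OpenCV 4.12 (cv2) and the standard library are available. Lean on these libraries where they do the work, as an engineer would, in place of code of your own. Each camera call takes 0.05 s, during which the arm holds its last target. There are 200 camera calls.

## Working session

There is one attempt and no reset: what is moved stays moved. The work goes in short steps, Python scripts to look and compute and a tool call to move; the robot and the scene stay as the last step left them, time stands still between calls to the robot, and variables do not carry over. Pictures are saved under pics/ and viewed, at most 10 in all, crops included, and the job is handed in when it is done.

Besides the shell and the picture viewer there is one more tool, called by a JSON object that holds its "name" and its "arguments". send_rows: Moves the arm, as the interface text tells. Its arguments: {"type":"object","properties":{"delta_rot":{"type":"array"},"xyz":{"type":"array"},"hand":{"type":"array"},"squeeze":{"type":"number"}},"required":["delta_rot","xyz","hand"]}

```bash
mkdir -p pics; cat > h.py <<'E'
import numpy as np, cv2
from plant import status, capture, camera_params, env
def ray(p,uv):
    K=np.array(p["camera_matrix"]);d=np.array([p["k1"],0,0,0,0],float)
    # radial 1+k1 r^2 = opencv model
    n=cv2.undistortPoints(np.array(uv,float).reshape(-1,1,2),K,d)[:,0]
    R=np.array(p["R"]);t=np.array(p["t"])
    return -R.T@t,(R.T@np.c_[n,np.ones(len(n))].T).T
def onz(p,uv,z):
    c,d=ray(p,uv);return c+d*((z-c[2])/d[:,2])[:,None]
def proj(p,X):
    R=np.array(p["R"]);r=cv2.Rodrigues(R)[0]
    return cv2.projectPoints(np.array(X,float).reshape(-1,1,3),r,np.array(p["t"],float),np.array(p["camera_matrix"]),np.array([p["k1"],0,0,0,0.]))[0][:,0]
E
python3 - <<'E'
from h import *
for n in("top","side"):
    im=capture(n);cv2.imwrite(f"pics/{n}0.png",im)
    p=camera_params(n);print(n,p["camera_matrix"],p["k1"],(-np.array(p["R"]).T@p["t"]).round(3),np.array(p["R"]).round(2).tolist())
print(status.get_state())
a=cv2.imread("pics/top0.png");cv2.imwrite("pics/top0b.png",cv2.resize(a,(800,600),interpolation=cv2.INTER_CUBIC))
E
```

```text
top [[381.27587541   0.         259.25300716]
 [  0.         381.27587541 192.52300745]
 [  0.           0.           1.        ]] 0.007622974592073394 [ 0.476 -0.095  1.065] [[-0.03, -1.0, -0.03], [-0.99, 0.03, -0.11], [0.11, 0.03, -0.99]]
side [[444.78774108   0.         255.1502527 ]
 [  0.         444.78774108 197.36765134]
 [  0.           0.           1.        ]] -0.12514996174610965 [-0.146  0.702  1.13 ] [[-0.73, -0.68, 0.02], [-0.49, 0.5, -0.71], [0.47, -0.53, -0.7]]
{'time': 0.1, 'joint_positions': array([-6.51469127e+01,  2.42813636e+01,  9.34257492e+01,  2.79356837e-03,
        6.23735800e+01, -1.08613478e+00]), 'joint_velocities': array([-0.07437217, -0.21461778, -0.04460464,  0.01326874, -0.10932745,
        0.03178572]), 'tau': array([ 6.82881182e-04, -5.58425045e+01, -2.82443172e+01,  1.76417080e-05,
        2.98160230e-03, -1.63737525e-05]), 'ee_pos': array([ 0.27324003, -0.56156502,  0.23061809]), 'orientation': array([-1.79919369e+02, -4.00237462e-03,  2.59379221e+01]), 'wrist_force': array([ 0.37297086, -1.23835243,  0.20804217]), 'torque': array([-0.00700409, -0.02530899,  0.03452866]), 'grasp_force': 0.0, 'gripper_width': 0.08530513475727006}
```

View pics/top0b.png

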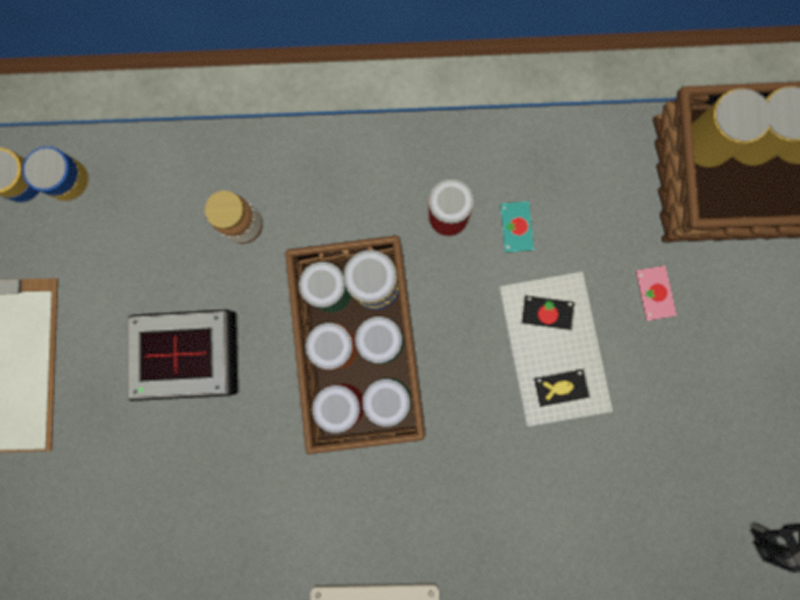

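View pics/side0.png

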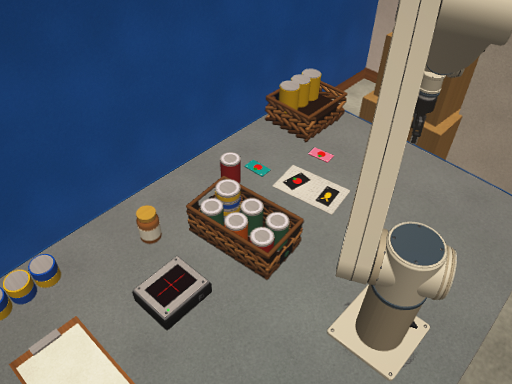

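The tags seen in the top view (800x600 picture) are black with tomato at (548,313), black with fish at (561,388), turquoise at (517,227) and pink at (657,293). The black one with the red tomato on the white liner fits. I'll measure it and the window, and confirm it in a crop.

```bash
python3 - <<'E'
from h import *
im=cv2.imread("pics/top0.png");p=camera_params("top")
S=8
def rect(cx,cy,w,z,thr):
    x0,y0=cx-w,cy-w
    c=cv2.resize(im[y0:cy+w,x0:cx+w],None,fx=S,fy=S,interpolation=cv2.INTER_CUBIC)
    g=c.max(2) if thr>90 else c.min(2)
    m=(c.min(2)<thr).astype(np.uint8)
    cs,_=cv2.findContours(m,cv2.RETR_EXTERNAL,cv2.CHAIN_APPROX_NONE)
    k=max([k for k in cs if cv2.pointPolygonTest(cv2.convexHull(k),(w*S*1.0,w*S*1.0),False)>=0],key=cv2.contourArea)
    k=cv2.convexHull(k)[:,0].astype(float)
    uv=(k+.5)/S-.5+[x0,y0]
    X=onz(p,uv,z)[:,:2]*1000
    r=cv2.minAreaRect(X.astype(np.float32))
    cv2.polylines(c,[k.astype(int)],True,(0,255,255),1)
    return r,c
r,c1=rect(351,200,22,.007,110);print("tomato",r)
r,c3=rect(359,248,22,.007,110);print("fish",r)
r,c2=rect(113,227,30,.060,60);print("win",r)
c=[cv2.resize(x,(390,390)) for x in(c1,c2)]
cv2.imwrite("pics/crop1.png",np.hstack(c))
for n,(u,v),z in[("can",(288,128),.11),("jar",(146,135),.115)]:
    print(n,onz(p,[[u,v]],z))
print("basket",onz(p,np.array([[286,250],[399,237],[424,438],[308,452]])/1.5625,.125).round(3))
E
```

```text
tomato ((565.6060791015625, -318.28057861328125), (88.61223602294922, 50.942081451416016), 80.57333374023438)
fish ((433.4471435546875, -334.8829650878906), (50.85200500488281, 88.61713409423828), 9.428714752197266)
win ((507.930908203125, 324.8458251953125), (81.31242370605469, 121.13018798828125), 1.5324915647506714)
can [[ 0.7456481  -0.14761898  0.11      ]]
jar [[0.73833511 0.21758866 0.115     ]]
basket [[ 0.668  0.12   0.125]
 [ 0.683 -0.063  0.125]
 [ 0.366 -0.094  0.125]
 [ 0.348  0.087  0.125]]
```

View pics/crop1.png

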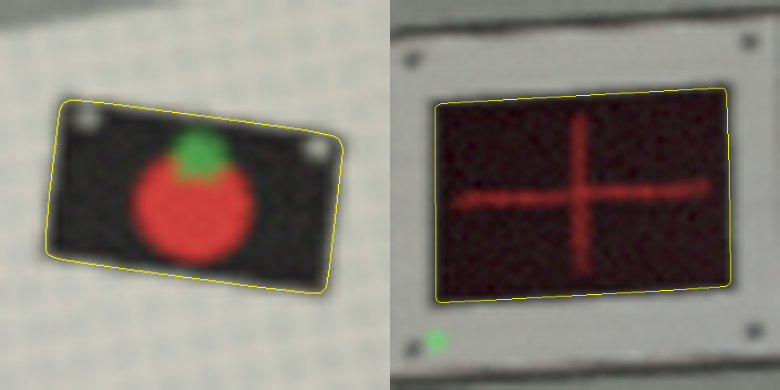

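The crop shows the black tag with red tomato and green stalk on the white liner (left), which confirms the target. On the right is the window with its aiming cross. The tag is at (566,-318) mm with its long side at 80.6°. The window is at (508,325) mm with its long side at 91.5°. Next I move above the tag, then turn to yaw 80.6°.

{"name": "send_rows", "arguments": {"xyz": [[53,-13,11.5],[53,-13,11.5],[53,-13,11.5],[53,-13,11.5],[53,-13,11.5]], "delta_rot": [[0,0,0],[0,0,0],[0,0,0],[0,0,0],[0,0,0]], "hand": [0.28,0.28,0.28,0.28,0.28], "squeeze": 30}}

```text
time: 0.72
ee_pos: [0.4843, -0.3862, 0.1732]
orientation: [-180.0, 0.0, 25.9]
wrist_force: [-0.1, -0.5, -0.9]
gripper_width: 0.0614
grasp_force: 0.0
```

{"name": "send_rows", "arguments": {"xyz": [[53,-13,11.5],[53,-13,11.5],[0,0,0],[0,0,0],[0,0,0]], "delta_rot": [[0,0,0],[0,0,0],[0,0,-0.159],[0,0,-0.159],[0,0,-0.159]], "hand": [0.28,0.28,0.28,0.28,0.28]}}

```text
time: 1.35
ee_pos: [0.5671, -0.3173, 0.1502]
orientation: [-179.9, 0.0, 53.6]
wrist_force: [0.1, -0.2, -0.8]
gripper_width: 0.0612
grasp_force: 0.0
```

{"name": "send_rows", "arguments": {"xyz": [[0,0,0],[0,0,0],[0,0,0],[0,0,0],[0,0,0]], "delta_rot": [[0,0,-0.159],[0,0,-0.159],[0,0,-0.159],[0,0,0],[0,0,0]], "hand": [0.28,0.28,0.28,0.28,0.28]}}

```text
time: 1.98
ee_pos: [0.5671, -0.3178, 0.1506]
orientation: [-180.0, -0.0, 80.4]
wrist_force: [-0.1, 0.3, -0.1]
gripper_width: 0.0615
grasp_force: 0.0
```

```bash
python3 - <<'E'
from h import *
s=status.get_state();print(s);p=camera_params("wrist");im=capture("wrist");cv2.imwrite("pics/w1.png",im)
np.savez("w1.npz",**{k:np.array(v) for k,v in p.items()})
print((-np.array(p["R"]).T@p["t"]).round(4),np.array(p["R"]).round(3).tolist())
print(proj(p,[[.5656,-.3183,.007]]))
E
```

```text
{'time': 1.975, 'joint_positions': array([-3.03143031e+01,  3.16867800e+01,  9.30506224e+01, -4.95832045e-04,
        5.52892099e+01, -2.07419549e+01]), 'joint_velocities': array([ 0.08295698, -0.09868981, -0.09751761,  0.00446243, -0.08528389,
       -0.60116592]), 'tau': array([ 2.95397149e-03, -6.05659461e+01, -2.53728890e+01,  4.08682240e-05,
        3.63570660e-03, -2.01485882e-02]), 'ee_pos': array([ 0.56709549, -0.31779146,  0.15056885]), 'orientation': array([-1.79974968e+02, -9.04395322e-03,  8.04279323e+01]), 'wrist_force': array([-0.07873104,  0.31607065, -0.14738575]), 'torque': array([-0.03748358, -0.00219816,  0.01955983]), 'grasp_force': 0.0, 'gripper_width': 0.06146026086451869}
[ 0.5783 -0.2513  0.2935] [[0.986, -0.166, -0.001], [-0.16, -0.951, 0.263], [-0.045, -0.259, -0.965]]
[[256.23738182 177.55426945]]
```

View pics/w1.png

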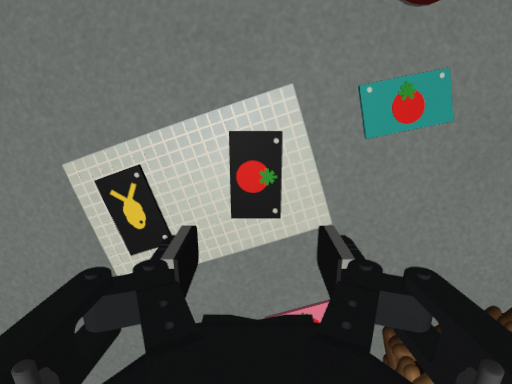

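The wrist view shows the tomato tag upright at (256,175) between the finger planes, with the fish tag at (133,208). I'll measure the tag again from this view.

```bash
cat >> h.py <<'E'
def rectw(im,p,box,z,thr,S=6):
    x0,y0,x1,y1=box
    c=cv2.resize(im[y0:y1,x0:x1],None,fx=S,fy=S,interpolation=cv2.INTER_CUBIC)
    m=(c.min(2)<thr).astype(np.uint8)
    cs,_=cv2.findContours(m,cv2.RETR_EXTERNAL,cv2.CHAIN_APPROX_NONE)
    k=cv2.convexHull(max(cs,key=cv2.contourArea))[:,0].astype(float)
    X=onz(p,(k+.5)/S-.5+[x0,y0],z)[:,:2]*1000
    return cv2.minAreaRect(X.astype(np.float32))
E
python3 - <<'E'
from h import *
p=dict(np.load("w1.npz"));im=cv2.imread("pics/w1.png")
print(rectw(im,p,(215,120,292,228),.007,100))
print(rectw(im,p,(215,120,292,228),.007,80))
E
```

```text
((565.0133056640625, -316.4294738769531), (89.74549102783203, 51.9705810546875), 80.47755432128906)
((564.937255859375, -316.4029541015625), (89.39961242675781, 51.45317840576172), 80.47696685791016)
```

{"name": "send_rows", "arguments": {"xyz": [[0.5,-2,45],[0,0,45],[0,0,35],[0,0,5],[0,0,0]], "delta_rot": [[0,0,0],[0,0,0],[0,0,0],[0,0,0],[0,0,0]], "hand": [0.28,0.28,0.28,0.28,0.28]}}

```text
time: 2.65
ee_pos: [0.5658, -0.3173, 0.0214]
orientation: [180.0, 0.0, 80.6]
wrist_force: [0.6, -0.1, 0.5]
gripper_width: 0.0615
grasp_force: 0.0
```

```bash
python3 - <<'E'
from h import *
s=status.get_state();print(s["ee_pos"],s["orientation"],s["wrist_force"]);im=capture("wrist");cv2.imwrite("pics/w2.png",cv2.resize(im[100:384,80:430],None,fx=2,fy=2))
E
```

```text
[ 0.56576018 -0.3172649   0.02136454] [1.79974611e+02 9.59771054e-03 8.05636936e+01] [ 0.60242774 -0.13717958  0.4781261 ]
```

View pics/w2.png

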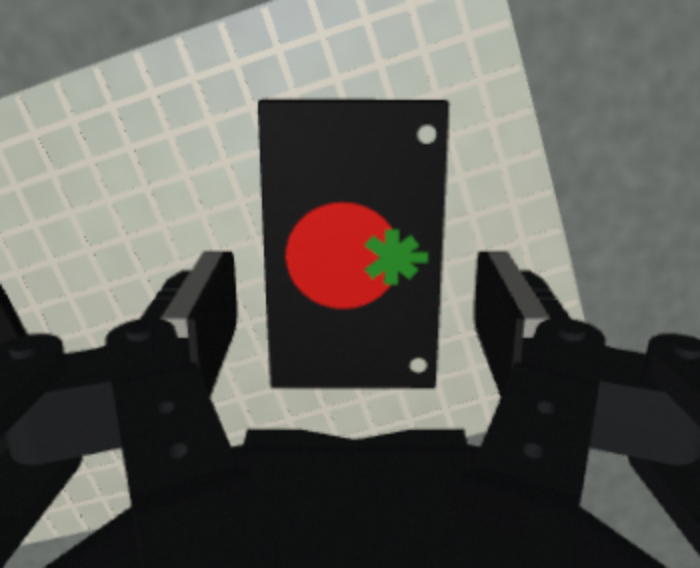

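The tag sits centred between the open fingers. I'll go down slowly while watching the force.

{"name": "send_rows", "arguments": {"xyz": [[0,0,6],[0,0,4],[0,0,3],[0,0,1],[0,0,0]], "delta_rot": [[0,0,0],[0,0,0],[0,0,0],[0,0,0],[0,0,0]], "hand": [0.28,0.28,0.28,0.28,0.28]}}

```text
time: 3.32
ee_pos: [0.5653, -0.317, 0.0067]
orientation: [-180.0, -0.0, 80.6]
wrist_force: [-0.4, -0.7, -0.5]
gripper_width: 0.0614
grasp_force: 0.0
```

{"name": "send_rows", "arguments": {"xyz": [[0,0,1],[0,0,1],[0,0,1],[0,0,0]], "delta_rot": [[0,0,0],[0,0,0],[0,0,0],[0,0,0]], "hand": [0.28,0.28,0.28,0.28]}}

```text
time: 3.82
ee_pos: [0.5653, -0.317, 0.0037]
orientation: [-180.0, -0.0, 80.6]
wrist_force: [-0.2, 0.2, 0.6]
gripper_width: 0.0617
grasp_force: 0.0
```

{"name": "send_rows", "arguments": {"xyz": [[0,0,1],[0,0,0.5],[0,0,0]], "delta_rot": [[0,0,0],[0,0,0],[0,0,0]], "hand": [0.28,0.28,0.28]}}

```text
time: 4.2
ee_pos: [0.5653, -0.317, 0.0023]
orientation: [-180.0, -0.0, 80.6]
wrist_force: [0.5, -0.0, -0.2]
gripper_width: 0.0616
grasp_force: 0.0
```

{"name": "send_rows", "arguments": {"xyz": [[0,0,0.5],[0,0,0]], "delta_rot": [[0,0,0],[0,0,0]], "hand": [0.28,0.28]}}

```text
time: 4.45
ee_pos: [0.5653, -0.317, 0.0018]
orientation: [-180.0, -0.0, 80.6]
wrist_force: [-0.2, -0.7, 0.6]
gripper_width: 0.0619
grasp_force: 0.0
```

{"name": "send_rows", "arguments": {"xyz": [[0,0,0.5],[0,0,0]], "delta_rot": [[0,0,0],[0,0,0]], "hand": [0.28,0.28]}}

```text
time: 4.7
ee_pos: [0.5653, -0.317, 0.0013]
orientation: [-180.0, -0.0, 80.6]
wrist_force: [-0.2, 0.4, -0.3]
gripper_width: 0.0617
grasp_force: 0.0
```

{"name": "send_rows", "arguments": {"xyz": [[0,0,0.5],[0,0,0.5],[0,0,0]], "delta_rot": [[0,0,0],[0,0,0],[0,0,0]], "hand": [0.28,0.28,0.28]}}

```text
time: 5.08
ee_pos: [0.5653, -0.317, 0.0002]
orientation: [-180.0, -0.0, 80.6]
wrist_force: [-0.2, 1.0, 0.4]
gripper_width: 0.0617
grasp_force: 0.0
```

{"name": "send_rows", "arguments": {"xyz": [[0,0,0.5],[0,0,0.5],[0,0,0]], "delta_rot": [[0,0,0],[0,0,0],[0,0,0]], "hand": [0.28,0.28,0.28]}}

```text
time: 5.45
ee_pos: [0.5653, -0.317, -0.0007]
orientation: [-180.0, -0.0, 80.6]
wrist_force: [-0.4, 0.4, 0.0]
gripper_width: 0.0616
grasp_force: 0.0
```

{"name": "send_rows", "arguments": {"xyz": [[0,0,0.5],[0,0,0.3],[0,0,0]], "delta_rot": [[0,0,0],[0,0,0],[0,0,0]], "hand": [0.28,0.28,0.28]}}

```text
time: 5.82
ee_pos: [0.5654, -0.317, -0.0015]
orientation: [-180.0, -0.0, 80.6]
wrist_force: [0.2, -0.5, -0.1]
gripper_width: 0.0615
grasp_force: 0.0
```

{"name": "send_rows", "arguments": {"xyz": [[0,0,0],[0,0,0],[0,0,0]], "delta_rot": [[0,0,0],[0,0,0],[0,0,0]], "hand": [0.34,0.34,0.34], "squeeze": 30}}

```text
time: 6.2
ee_pos: [0.5654, -0.317, -0.0015]
orientation: [180.0, -0.0, 80.6]
wrist_force: [0.5, -0.6, 0.4]
gripper_width: 0.0566
grasp_force: 0.0
```

{"name": "send_rows", "arguments": {"xyz": [[0,0,0],[0,0,0],[0,0,0],[0,0,0]], "delta_rot": [[0,0,0],[0,0,0],[0,0,0],[0,0,0]], "hand": [0.5,0.5,0.5,0.5], "squeeze": 35}}

```text
time: 6.7
ee_pos: [0.5657, -0.3172, -0.001]
orientation: [180.0, 0.0, 80.6]
wrist_force: [-1.2, -0.2, 4.5]
gripper_width: 0.0505
grasp_force: 39.6
```

```bash
python3 - <<'E'
from h import *
s=status.get_state();print(s);im=capture("wrist");cv2.imwrite("pics/w3.png",cv2.resize(im[100:384,80:430],None,fx=2,fy=2))
E
```

```text
{'time': 6.7, 'joint_positions': array([-3.03329571e+01,  4.39132103e+01,  9.53562496e+01,  1.67480525e-04,
        4.06883016e+01, -2.09380885e+01]), 'joint_velocities': array([-0.02382299,  0.05965984,  0.02611854, -0.06170172, -0.02891068,
        0.00789921]), 'tau': array([-3.51049856e-02, -6.16613317e+01, -1.76161373e+01,  9.64029314e-03,
       -2.85119126e-01, -1.10403525e-03]), 'ee_pos': array([ 0.56568198, -0.31720641, -0.0009673 ]), 'orientation': array([1.79960512e+02, 1.49922228e-02, 8.06049993e+01]), 'wrist_force': array([-1.20703094, -0.24149349,  4.45569555]), 'torque': array([ 0.04406225,  0.18225748, -0.01957667]), 'grasp_force': 39.57683431777696, 'gripper_width': 0.05051801961946683}
```

View pics/w3.png

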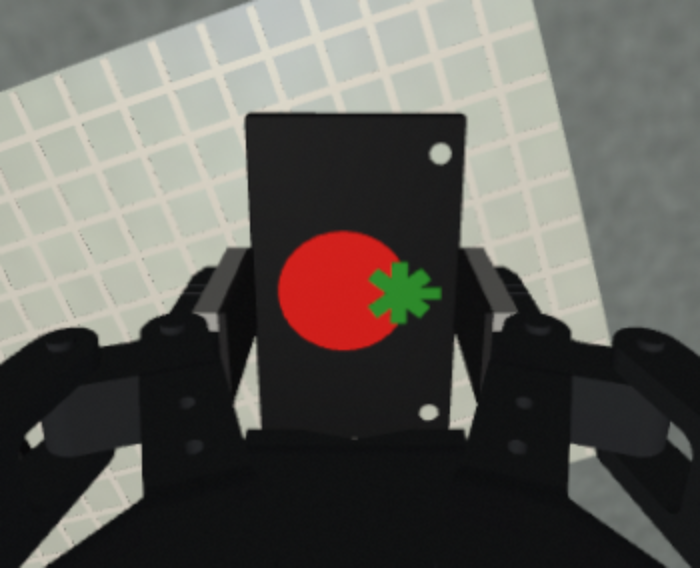

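The tag is gripped with the pads on its long edges, about mid-way. Now a gentle lift.

{"name": "send_rows", "arguments": {"xyz": [[0,0,-2],[0,0,-4],[0,0,-8],[0,0,-14],[0,0,-14]], "delta_rot": [[0,0,0],[0,0,0],[0,0,0],[0,0,0],[0,0,0]], "hand": [0.5,0.5,0.5,0.5,0.5]}}

```text
time: 7.38
ee_pos: [0.5656, -0.3172, 0.0418]
orientation: [180.0, 0.0, 80.6]
wrist_force: [-0.2, -0.2, -0.7]
gripper_width: 0.0504
grasp_force: 36.5
```

{"name": "send_rows", "arguments": {"xyz": [[0,0,-30],[0,0,-40],[0,0,-40],[0,0,-40],[0,0,-20]], "delta_rot": [[0,0,0],[0,0,0],[0,0,0],[0,0,0],[0,0,0]], "hand": [0.5,0.5,0.5,0.5,0.5]}}

```text
time: 8.0
ee_pos: [0.5662, -0.3175, 0.214]
orientation: [179.8, 0.1, 80.6]
wrist_force: [-0.0, -0.6, -0.6]
gripper_width: 0.0507
grasp_force: 36.5
```

```bash
python3 - <<'E'
from h import *
s=status.get_state();print(s["ee_pos"],s["orientation"],s["wrist_force"],s["grasp_force"],s["gripper_width"]);p=camera_params("wrist")
np.savez("w4.npz",**{k:np.array(v) for k,v in p.items()})
im=capture("wrist");cv2.imwrite("pics/w4.png",im);c=im[100:384,80:430];cv2.imwrite("pics/w4c.png",cv2.resize(c,None,fx=2,fy=2))
E
```

```text
[ 0.56623968 -0.31754349  0.21396247] [1.79769493e+02 8.59695102e-02 8.06020231e+01] [-0.00313993 -0.62580612 -0.55239209] 36.543150544166565 0.050699347546294446
```

View pics/w4c.png

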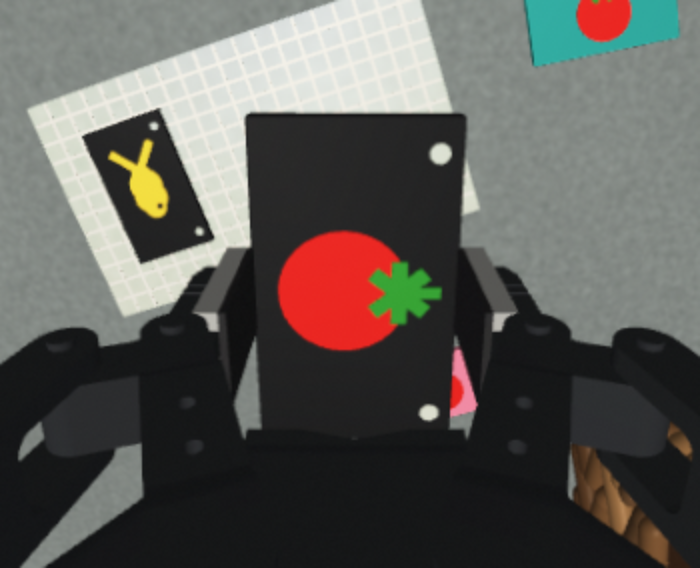

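The tag is held with the same place and attitude in the wrist view as before the lift, and the fish tag is undisturbed. I carry it over the basket at 0.21 m.

{"name": "send_rows", "arguments": {"xyz": [[20,-5.2,0],[38,-9.9,0],[40,-10.4,0],[40,-10.4,0],[40,-10.4,0]], "delta_rot": [[0,0,0],[0,0,0],[0,0,0],[0,0,0],[0,0,0]], "hand": [0.5,0.5,0.5,0.5,0.5]}}

```text
time: 8.68
ee_pos: [0.5468, -0.1312, 0.2084]
orientation: [-179.8, -0.0, 80.6]
wrist_force: [0.1, -0.5, -0.4]
gripper_width: 0.0504
grasp_force: 36.5
```

{"name": "send_rows", "arguments": {"xyz": [[40,-10.4,0],[40,-10.4,0],[40,-10.4,0],[40,-10.4,0],[40,-10.4,0]], "delta_rot": [[0,0,0],[0,0,0],[0,0,0],[0,0,0],[0,0,0]], "hand": [0.5,0.5,0.5,0.5,0.5]}}

```text
time: 9.3
ee_pos: [0.5278, 0.0739, 0.2086]
orientation: [-179.8, 0.1, 80.6]
wrist_force: [-0.1, -0.4, -1.1]
gripper_width: 0.0503
grasp_force: 36.5
```

{"name": "send_rows", "arguments": {"xyz": [[40,-10.4,0],[40,-10.4,0],[40,-10.4,0],[40,-10.4,0],[40,-10.4,0]], "delta_rot": [[0,0,0],[0,0,0],[0,0,0],[0,0,0],[0,0,0]], "hand": [0.5,0.5,0.5,0.5,0.5]}}

```text
time: 9.93
ee_pos: [0.509, 0.279, 0.2084]
orientation: [-179.8, 0.1, 80.6]
wrist_force: [-1.0, -0.2, -0.7]
gripper_width: 0.0505
grasp_force: 36.5
```

{"name": "send_rows", "arguments": {"xyz": [[30,-8,0],[16,-4,0],[0,0,0],[0,0,0],[0,0,0]], "delta_rot": [[0,0,0],[0,0,0],[0,0,-0.095],[0,0,-0.095],[0,0,0]], "hand": [0.5,0.5,0.5,0.5,0.5]}}

```text
time: 10.55
ee_pos: [0.5062, 0.3245, 0.2094]
orientation: [-179.9, 0.1, 91.4]
wrist_force: [-0.9, 0.2, -0.6]
gripper_width: 0.0507
grasp_force: 36.5
```

```bash
python3 - <<'E'
from h import *
s=status.get_state();print(s["ee_pos"],s["orientation"],s["wrist_force"],s["grasp_force"],s["gripper_width"]);p=camera_params("wrist")
np.savez("w5.npz",**{k:np.array(v) for k,v in p.items()})
im=capture("wrist");cv2.imwrite("pics/w5.png",im);t=capture("top");cv2.imwrite("pics/top5.png",t);si=capture("side");cv2.imwrite("pics/side5.png",si)
cv2.imwrite("pics/v5.png",np.hstack([cv2.resize(im,(400,300)),cv2.resize(si,(400,300))]))
E
```

```text
[0.50622275 0.32448456 0.20944097] [-1.79891540e+02  6.58332661e-02  9.14307472e+01] [-0.88704429  0.22491297 -0.62148255] 36.5313184261322 0.050668242197141986
```

View pics/v5.png

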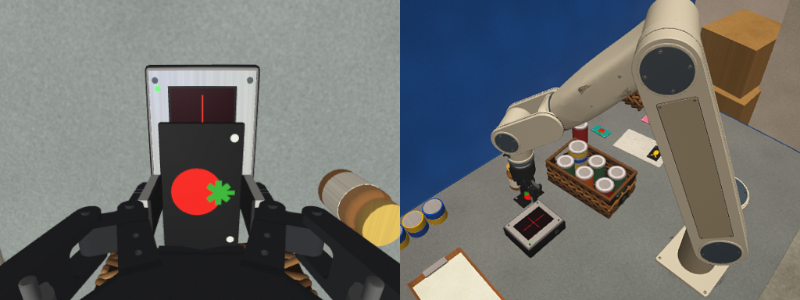

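The wrist view (left) shows the tag over the scanner, with the window's far end at about (202,88)-(237,88) in the 400-wide panel. The side view (right) shows the basket, jar, can and fish tag in place. I'll refine the window position and the tag's offset in the hand.

```bash
python3 - <<'E'
from h import *
p=camera_params("side");im=cv2.imread("pics/side0.png")
c=im[258:315,138:208]
for t in(50,60,70):print("side win",rectw(im,p,(138,258,208,312),.060,t))
p1=dict(np.load("w1.npz"));p4=dict(np.load("w4.npz"));p5=dict(np.load("w5.npz"))
i1,i4,i5=[cv2.imread(f"pics/w{k}.png") for k in(1,4,5)]
for t in(60,80):
  r=rectw(i5,p5,(205,100,312,154),.060,t);print("w5 win",r,cv2.boxPoints(r).round(1).tolist())
def blob(im,u,v,w=8):
    c=im[v-w:v+w+1,u-w:u+w+1].min(2).astype(float);m=c>110
    n,l,st,ce=cv2.connectedComponentsWithStats(m.astype(np.uint8))
    k=min(range(1,n),key=lambda k:np.hypot(*(ce[k]-w)));return ce[k]+[u-w,v-w],st[k,4]
def frame(X,c,psi):
    a=np.radians(psi);d=X[:,:2]*1000-c;return (d@np.array([[np.cos(a),np.sin(a)],[np.sin(a),-np.cos(a)]]).T).round(2)
for nm,im,p,uv,z,c,psi in[("w1",i1,p1,[(277,141),(276,211)],.007,(565,-316.45),80.48),
  ("w4",i4,p4,[(300,176),(294,306)],.214+.008,(566.24,-317.54),80.60),("w5",i5,p5,[(300,177),(294,306)],.2094+.008,(506.22,324.48),91.43)]:
    b=[blob(im,*q) for q in uv];print(nm,b,frame(onz(p,[q[0] for q in b],z),np.array(c),psi).tolist())
E
```

```text
side win ((506.3904113769531, 324.71978759765625), (84.84721374511719, 124.11747741699219), 1.3146637678146362)
side win ((506.46136474609375, 324.6891174316406), (85.31941223144531, 124.86073303222656), 1.3394593000411987)
side win ((506.39068603515625, 324.6189270019531), (85.95179748535156, 125.53489685058594), 1.4741113185882568)
w5 win ((505.9271240234375, 368.3011169433594), (84.86947631835938, 42.30051803588867), 1.4767917394638062) [[463.0, 388.3999938964844], [464.1000061035156, 346.1000061035156], [548.9000244140625, 348.29998779296875], [547.7999877929688, 390.5]]
w5 win ((505.9577331542969, 368.384033203125), (85.26162719726562, 42.46318054199219), 1.4767831563949585) [[462.79998779296875, 388.5], [463.8999938964844, 346.1000061035156], [549.0999755859375, 348.29998779296875], [548.0, 390.70001220703125]]
w1 [(array([275.86363636, 140.31818182]), np.int32(22)), (array([274.70588235, 210.29411765]), np.int32(17))] [[35.51, 20.05], [-36.59, 19.99]]
w4 [(array([299.87234043, 176.38297872]), np.int32(94)), (array([293.93333333, 305.81666667]), np.int32(60))] [[35.92, 19.93], [-36.42, 19.77]]
w5 [(array([299.92929293, 176.37373737]), np.int32(99)), (array([293.87301587, 305.84126984]), np.int32(63))] [[35.98, 20.15], [-36.34, 19.93]]
```

{"name": "send_rows", "arguments": {"xyz": [[1.5,0.8,30],[0,0,30],[0,0,25],[0,0,15],[0,0,0]], "delta_rot": [[0,0,0],[0,0,0],[0,0,0],[0,0,0],[0,0,0]], "hand": [0.5,0.5,0.5,0.5,0.5]}}

```text
time: 11.32
ee_pos: [0.5073, 0.3262, 0.1096]
orientation: [-179.9, 0.1, 91.5]
wrist_force: [0.1, 0.5, -0.5]
gripper_width: 0.0507
grasp_force: 36.5
```

{"name": "send_rows", "arguments": {"xyz": [[0,0,12],[0,0,10],[0,0,7],[0,0,5],[0,0,0]], "delta_rot": [[0,0,0],[0,0,0],[0,0,0],[0,0,0],[0,0,0]], "hand": [0.5,0.5,0.5,0.5,0.5]}}

```text
time: 11.95
ee_pos: [0.5077, 0.3265, 0.0761]
orientation: [-180.0, 0.0, 91.5]
wrist_force: [-0.8, 0.1, 0.1]
gripper_width: 0.0504
grasp_force: 36.5
```

```bash
python3 - <<'E'
from h import *
s=status.get_state();print(s["ee_pos"],s["orientation"],s["wrist_force"],s["grasp_force"],s["gripper_width"]);p=camera_params("wrist")
np.savez("w6.npz",**{k:np.array(v) for k,v in p.items()})
im=capture("wrist");cv2.imwrite("pics/w6.png",im);t=capture("top");cv2.imwrite("pics/top6.png",t);si=capture("side");cv2.imwrite("pics/side6.png",si)
cv2.imwrite("pics/v6.png",np.hstack([cv2.resize(im[60:320,120:390],(400,385)),cv2.resize(si[200:330,110:245],(400,385))]))
E
```

```text
[0.50766751 0.32649247 0.07611258] [-1.79964901e+02  1.94879278e-02  9.14879760e+01] [-0.78721742  0.13176732  0.05355397] 36.53312265872955 0.05037949624401218
```

View pics/v6.png

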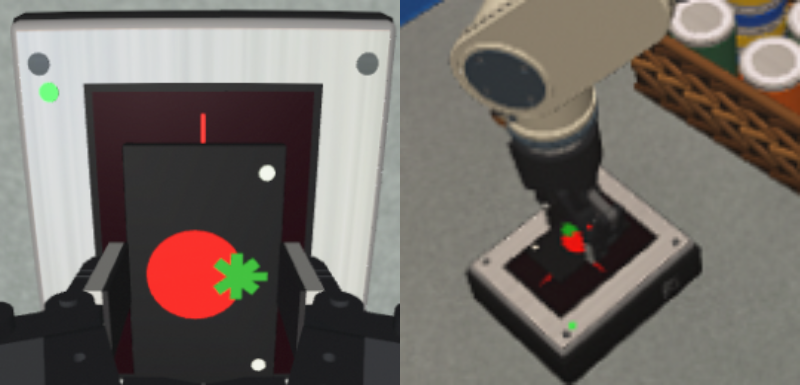

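The wrist view (left) shows the tag inside the window, with the cross line at (203,128) above it. The side view (right) shows nothing touching. Now a relative check.

```bash
python3 - <<'E'
from h import *
p=dict(np.load("w6.npz"));im=cv2.imread("pics/w6.png")
for t in(70,90):
  r=rectw(im,p,(165,105,350,200),.060,t);b=cv2.boxPoints(r);f=b[np.argsort(-b[:,1])[:2]].mean(0);a=np.radians(91.48)
  print(r, "win centre",f-62.2*np.array([np.cos(a),np.sin(a)]))
def blob(u,v,w=8):
    c=im[v-w:v+w+1,u-w:u+w+1].min(2);n,l,st,ce=cv2.connectedComponentsWithStats((c>110).astype(np.uint8))
    k=min(range(1,n),key=lambda k:np.hypot(*(ce[k]-w)));return ce[k]+[u-w,v-w]
B=[blob(300,177),blob(294,306)]
X=onz(p,B,.0761+.008)[:,:2]*1000;m=X.mean(0);d=X[0]-X[1];print(X,"long dir",np.degrees(np.arctan2(d[1],d[0])),np.hypot(*d))
y=np.array([np.sin(a),-np.cos(a)]);print("tag centre",m-20.0*y)
# cross line position
row=im[117+20:152,245:265];print([int(np.argmax(r[:,2].astype(int)-r[:,1]))+245 for r in row[:12]], onz(p,[[256.5,145]],.06))
# side: predicted glass cross in side; scene change check
s0=cv2.imread("pics/side0.png");s6=cv2.imread("pics/side6.png")
t0=cv2.imread("pics/top0.png");t6=cv2.imread("pics/top6.png")
d=cv2.absdiff(t0,t6).max(2)
for n,(x0,y0,x1,y1) in dict(fish=(338,232,382,264),basket=(180,150,275,292),can=(272,112,305,152),jar=(128,118,170,160)).items():print(n,(d[y0:y1,x0:x1]>40).mean().round(3))
E
```

```text
((506.3295593261719, 366.4666748046875), (85.60116577148438, 46.413875579833984), 1.5296170711517334) win centre [507.31658464 327.48609406]
((506.28887939453125, 366.5035095214844), (85.84906768798828, 46.49010467529297), 1.5296119451522827) win centre [507.27489763 327.56104523]
[[526.83395698 362.98325339]
 [528.49046451 290.66913307]] long dir 91.31225124754249 72.33309073214193
tag centre [507.66888271 326.30963322]
[256, 257, 256, 257, 257, 257, 257, 257, 257, 257, 257, 256] [[0.50594641 0.37421042 0.06      ]]
fish 0.0
basket 0.0
can 0.0
jar 0.0
```

{"name": "send_rows", "arguments": {"xyz": [[0.7,-0.3,2],[0,0,2],[0,0,0],[0,0,0],[0,0,0]], "delta_rot": [[0,0,0],[0,0,0],[0,0,0],[0,0,0],[0,0,0]], "hand": [0.5,0.5,0.5,0.5,0.5]}}

```text
time: 12.72
ee_pos: [0.5076, 0.3273, 0.0726]
orientation: [180.0, -0.0, 91.5]
wrist_force: [-0.4, -0.5, -0.1]
gripper_width: 0.0507
grasp_force: 36.5
```

{"name": "send_rows", "arguments": {"xyz": [[0,0,0],[0,0,0],[0,0,0],[0,0,0],[0,0,0]], "delta_rot": [[0,0,0],[0,0,0],[0,0,0],[0,0,0],[0,0,0]], "hand": [0.5,0.5,0.5,0.5,0.5]}}

```text
time: 13.35
ee_pos: [0.5075, 0.3273, 0.0725]
orientation: [180.0, 0.0, 91.5]
wrist_force: [-0.1, 0.2, -1.0]
gripper_width: 0.0509
grasp_force: 36.5
```

```bash
python3 -c "
from plant import env
print(env.finish_job())"
```

```text
the job is handed in; nothing more can be done
None
```

I handed the job in at about 13.4 s with the tomato tag held still, picture up and level, about 15.5 mm above the glass. It is within about 1 mm of the window's centre by the wrist camera, with its long side along the window's. Nothing touched the scanner, and the fish tag, basket, can and jar showed no change in the top view.

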